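Fetch the mixing pot from behind the paint bottles

TASK

Move the red and the green paint bottle from the wooden rack to the white drip tray, then take the small yellow pot that stood behind them and nest it in the big blue pot, sitting flat on its floor with the two handles at least about a quarter turn apart. Only when the pot is nested, stand the red bottle back on the middle of the red square and the green bottle on the middle of the green square. Keep the bottles upright throughout and leave the brush jar and the paint tin where they are.

Things in the scene. Friction and masses are not known exactly. Their poses are not given: they have to be found in the camera images.
- red_bottle: Loose red squeeze bottle with a white cylindrical cap, about 0.16 to 0.29 kg. Origin: centre of its underside; z up its axis. Body diameter 54 to height 72, shoulder tapering to height 92, cap diameter 30 from height 92 to 130 (flat top, total height 130). Easily gripped from above by the cap. Starts standing on the red square.
- green_bottle: Loose green squeeze bottle with a black cap; same shape, sizes, origin and mass as the red one. Starts standing on the green square.
- red_pad: Fixed dark red square, 76 x 76, 4 thick, lying on the wooden rack: the red bottle's place. Origin: centre of its underside, bottle stands on top 4 above it; x, y along its sides, z up. The fixed rack is a board 12 thick, about 206 x 228, with 30 high lips at the back and both sides, open to the front (robot side). The two squares lie side by side, centres 100 apart and 60 from the side lips' inner faces; which is left varies.
- green_pad: Fixed dark green square on the rack, same size and origin: the green bottle's place.
- small_pot: Loose small yellow open pot, about 0.12 kg. Origin: centre of its underside (12 above the table at the start, on the rack board); z up. Height 70, outer diameter 54 at the foot and 64 at the rim, wall 3. A straight dark wooden handle, 12 wide (y) and 10 high, lies along +x from the pot wall to 107 from the axis, its centre line at height 62. At the start it stands behind the two bottles with the handle reaching forward, over the gap between them.
- small_pot_handle (a point): The point on the small pot's handle to pinch: 75 from the pot's axis along the pot's +x, height 62 above its underside; axes as the pot's.
- big_pot: Loose big blue open pot, 0.45 kg, on the table. Origin: centre of its underside; z up. Height 45, outer diameter 84 at the foot and 92 at the rim, wall 3, floor 5 thick (inner diameter about 78 at the floor, 86 at the rim). A dark round handle of 12 diameter points along its +x and rises outward, from 44 from the axis at height 38 to 130 from the axis at height 85; with both handles the same way they clash and the small pot cannot sit down.
- tray: Fixed white plastic drip tray with a few paint spots, on the table: the side area. Outer 140 (x) x 220 (y), rim 15 high, walls 5, floor 5 thick. Origin: centre of its underside; z up. Holds both bottles side by side along its y.
- brush_jar: Bystander, loose teal jar, diameter 72, height 85, with three brushes reaching to about 175. Origin: centre of its underside.
- paint_tin: Bystander, loose closed metal tin with an orange band, diameter 74, height 72. Origin: centre of its underside.
Not all that is in view belongs to the job. Of the things that look like the big_pot, the smallest one is meant.

How it is judged:
By the outcome, as a careful person would: the job done as asked, in the order asked, and still so for the second after the job is handed in, with the robot touching nothing.
It also fails if it takes over 141 s, if anything falls off the work surface, if the arm or the gripper's body presses on something with over 40 N, if the wrist force passes 120 N, or if a joint passes its speed limit or range.

ROBOT

A 6-joint arm with a two-finger parallel gripper is mounted at the origin on the work surface. World frame = base frame: x ahead of the robot, y to its left, z up, the work surface at z = 0. Lengths are in m, angles in rad, forces in N, time in s.
With the tool pointing down it reaches from about 0.3 to 0.775 m from the base axis. Payload 14.6 kg.
Tool frame: the origin (TCP) lies midway between the tips of the shut fingers; the grasp point (between the pads) lies 19 mm behind it; z points along the fingers, y is the line along which they close (so a half turn about z gives the same grasp; the last joint's range is limited). The gripper opens to 85 mm and grips with 20 to 120 N. Pads are 22 mm wide; open, the fingers measure 114 mm over their backs; the gripper's body (76 mm by 85 mm) begins 54 mm behind the grasp point. The pads swing forward as they close: fully open they stand 13 mm farther back than shut.
Start: joints at [-1.294, 0.3, 1.521, -0, 1.321, -0.067], TCP at [0.185, -0.518, 0.195] pointing down, gripper open.
Joint ranges: [-3.03, 3.03], [-0.79, 2.21], [0.23, 2.52], [-1.04, 4.18], [0, 3.07], [-2.55, 2.55]. Speed limits (rad/s): [2.22, 2.22, 2.57, 3.14, 3.14, 3.14].

INTERFACE

Orientations are given as a 3x3 rotation matrix whose columns are the frame's x, y, z axes.
In Python, from cell import env gives the robot as it stands.
- The arm moves only by the shell command python3 -m pendant 'ROWS' [OPENING] [FORCE]. ROWS is JSON, a list of rows, each a list of 2 entries, a list of its own where there are three numbers: the shift along the world's x, y, z as a fraction of full scale, then the turn, a rotation vector about the world's x, y, z as a fraction of full scale. In form: [[[tx, ty, tz], [rx, ry, rz]], ...]. A call has 1 to 5 rows; each row shifts and turns the commanded pose from where the row before left it; what a row does not reach is not made up. Full scale, the value 1, is 40 mm for a shift and 4 degrees for a turn. A row lasts 1/12 s, in which the tool goes at most 41.7 mm and 7.16 degrees, less where a joint would pass 70% of its speed; a pose out of reach is approached as far as the arm can. A call with a number of a shift or a turn outside -1 to 1 is refused whole. A call with a gripper value outside its range is refused whole. OPENING is the closure, from -1 (fully open) to 1 (shut), set as the call begins (- or left out, the last holds). The fingers move at their own pace and stop on an object; FORCE is the grip in N (left out, the last holds). Time passes only in rows, so rows that do not move let the fingers close. It gives the time, the measured TCP pose, the force, the opening and the grip force at its end, in the units of the state.
- env.get_state(): the state, without advancing time (a new reading comes with each control period).
- env.grab_frame(name): name is "scene" or "top" or "wrist"; returns a dict with "img" (480x640x3 uint8, red, green, blue), "camera_matrix" (3x3 intrinsics, pixels), "R" (3x3) and "t" (3): a world point X has camera coordinates R X + t. Camera axes: x right, y down, z forward; pixel columns grow to the right and rows downward; lengths in m; the calibration is good to about 2 mm. A picture is of the moment at which its call begins. There is no depth.
- env.sign_off(): hands the job in; it is judged then, once.
The state is a dict: "time_s": time; "joints": joint angles; "dq": joint speeds; "effort": joint torques, N m; "tcp_pos": TCP position; "ee_rot": TCP orientation; "ft_force": force on the tool from outside, world axes, zero at the start; "torque": the same for the moment, N m; "gripper_width": opening from 0.0 (shut) to 1.0 (fully open); "grasp_force": force on a finger pad.
Only numpy, scipy, OpenCV 4.12 (cv2) and the standard library are available. Lean on these libraries where they do the work, as an engineer would, in place of code of your own. Each camera call takes 0.05 s, during which the arm holds its last target. There are 200 camera calls.

## Working session

There is one attempt and no reset: what is moved stays moved. The work goes in short steps, Python scripts to look and compute and a shell command to move; the robot and the scene stay as the last step left them, time stands still between calls to the robot, and variables do not carry over. Pictures are saved under pics/ and viewed, at most 14 in all, crops included, and the job is handed in when it is done.

```bash
mkdir -p pics; ls
python3 - <<'E'
from cell import env
import cv2,numpy as np
for n in ["scene","top"]:
    f=env.grab_frame(n); cv2.imwrite(f"pics/{n}0.png",f["img"][:,:,::-1])
    np.savez(f"pics/{n}0.npz",**f)
    print(n,f["camera_matrix"].tolist(),np.round(f["R"],3).tolist(),np.round(-f["R"].T@f["t"],3))
s=env.get_state();print(s["time_s"],s["ee_rot"],s["gripper_width"])
E
```

```text
pics
scene [[576.3397906409722, 0.0, 323.65688999510456], [0.0, 576.3397906409722, 237.15357138774823], [0.0, 0.0, 1.0]] [[-0.322, 0.947, -0.02], [0.598, 0.187, -0.779], [-0.734, -0.263, -0.626]] [1.465 0.208 0.906]
top [[613.0631161148827, 0.0, 322.70030740525794], [0.0, 613.0631161148827, 249.47039533600267], [0.0, 0.0, 1.0]] [[-0.016, -1.0, -0.002], [-0.998, 0.017, -0.064], [0.064, 0.001, -0.998]] [ 0.401 -0.121  1.434]
0.1 [[ 9.41487605e-01  3.37047469e-01 -3.04868779e-04]
 [ 3.37047604e-01 -9.41487082e-01  9.93273665e-04]
 [ 4.77503576e-05 -1.03791014e-03 -9.99999460e-01]] 0.999811540071093
```

View pics/top0.png

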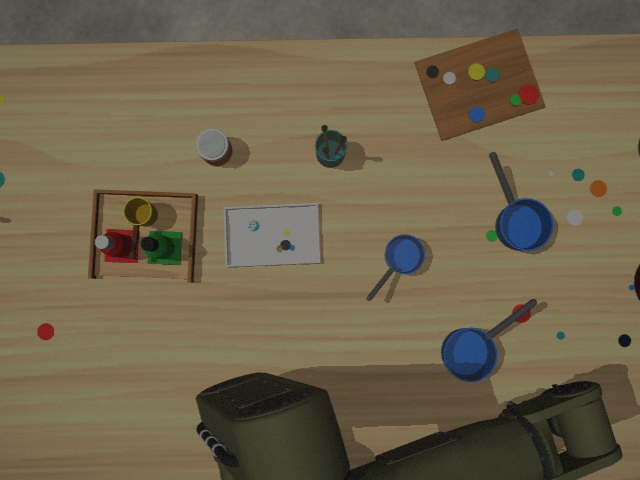

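View pics/scene0.png

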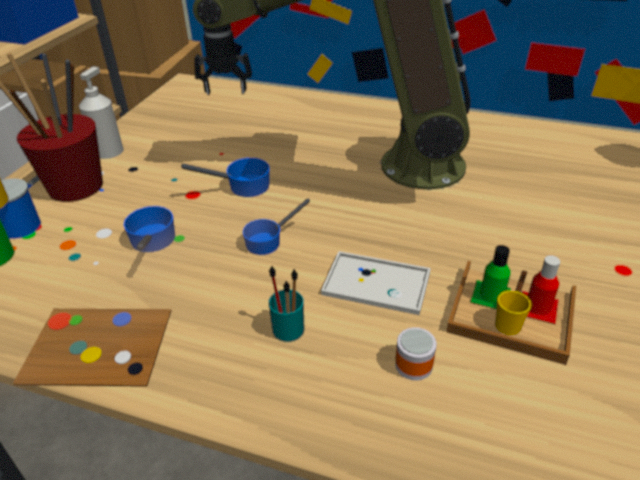

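Top view: three blue pots: at (405,255) Ø≈38 px, at (525,224) Ø≈57 px, at (470,354) Ø≈54 px. The one at (405,255) is smallest, so it is big_pot, with its handle toward (370,298). Bottle caps: white at (103,242), black at (150,244). Yellow pot at (140,212), tray at (273,235). The scene view agrees: smallest blue pot at (262,237).

```bash
cat > h.py <<'E'
from cell import env
import cv2,numpy as np
def grab(n,save=None):
    f=env.grab_frame(n)
    if save: cv2.imwrite(f"pics/{save}.png",f["img"][:,:,::-1])
    return f
def ray(f,u,v):
    d=f["R"].T@np.linalg.inv(f["camera_matrix"])@np.array([u,v,1.]); return -f["R"].T@f["t"],d
def plane(f,u,v,z):
    c,d=ray(f,u,v); return (c+d*(z-c[2])/d[2])[:2]
def proj(f,p):
    q=f["camera_matrix"]@(f["R"]@np.array(p)+f["t"]); return q[:2]/q[2]
def two(f,p,g,q):
    (c,d),(e,k)=ray(f,*p),ray(g,*q); d=d/np.linalg.norm(d);k=k/np.linalg.norm(k)
    s=np.linalg.lstsq(np.c_[d,-k],e-c,rcond=None)[0]; a,b=c+d*s[0],e+k*s[1]
    return (a+b)/2,np.linalg.norm(a-b)
def blobs(f,lo,hi,box,amin=20):
    x0,y0,x1,y1=box; h=cv2.cvtColor(f["img"],cv2.COLOR_RGB2HSV)
    m=cv2.inRange(h,np.array(lo),np.array(hi)); k=np.zeros_like(m);k[y0:y1,x0:x1]=m[y0:y1,x0:x1]
    cs=[c for c in cv2.findContours(k,cv2.RETR_EXTERNAL,cv2.CHAIN_APPROX_NONE)[0] if cv2.contourArea(c)>amin]
    return sorted(cs,key=cv2.contourArea,reverse=True),k
E
python3 - <<'E'
from h import *
L=lambda n:dict(np.load(f"pics/{n}0.npz"))
t,s=L("top"),L("scene")
def show(n,f,c,z):
    e=cv2.fitEllipse(c); print(n,"area",cv2.contourArea(c),"ell",np.round(e[0],1),np.round(e[1],1),"bb",cv2.boundingRect(c),"xy@z",np.round(plane(f,*e[0],z),4))
for i,c in enumerate(blobs(t,(100,120,50),(125,255,255),(350,180,580,390),300)[0]): show("blue",t,c,.045)
for c in blobs(t,(22,120,60),(34,255,255),(115,190,165,230))[0][:2]: show("yellow",t,c,.082)
for c in blobs(t,(0,0,130),(180,50,255),(90,225,118,255))[0][:2]: show("whitecap",t,c,.146)
for c in blobs(t,(0,0,0),(180,255,35),(136,228,166,258))[0][:2]: show("blackcap",t,c,.146)
c=blobs(t,(0,0,130),(180,60,255),(215,195,330,275),500)[0][0]; r=cv2.minAreaRect(c); print("tray",r,plane(t,*r[0],.012),[np.round(plane(t,*p,.015),3) for p in cv2.boxPoints(r)])
# crops
a=cv2.resize(t["img"][140:290,80:230],(600,600),interpolation=2)[:,:400*600//600*1+200]
b=cv2.resize(t["img"][210:310,350:450],(0,0),fx=4,fy=4,interpolation=2)
c2=cv2.resize(t["img"][180:290,85:205],(0,0),fx=4,fy=4,interpolation=2)
o=np.zeros((440,800,3),np.uint8);o[:400,:320]=b[:,:320];o[:440,320:800]=c2;cv2.imwrite("pics/crop1.png",o[:,:,::-1])
E
```

```text
blue area 2203.0 ell [469.7 354.2] [52.2 53.9] bb (443, 328, 54, 54) xy@z [ 0.2487 -0.4462]
blue area 2142.5 ell [525.5 224.3] [51.7 53.4] bb (497, 198, 56, 53) xy@z [ 0.5395 -0.5824]
blue area 1160.0 ell [404.8 253.9] [38.2 38.9] bb (385, 235, 40, 39) xy@z [ 0.4768 -0.306 ]
yellow area 623.0 ell [137.1 210.7] [27.8 28.6] bb (123, 197, 29, 29) xy@z [0.5805 0.2906]
whitecap area 99.0 ell [101.4 241.7] [11.  11.8] bb (96, 236, 12, 13) xy@z [0.5075 0.3464]
blackcap area 171.0 ell [149.7 243.8] [13.  16.9] bb (142, 237, 17, 14) xy@z [0.5013 0.2444]
tray ((270.9688720703125, 234.28396606445312), (59.72618103027344, 94.69315338134766), 87.51044464111328) [ 5.29366780e-01 -1.04798491e-04] [array([0.596, 0.112]), array([ 0.602, -0.108]), array([ 0.463, -0.112]), array([0.457, 0.107])]
```

View pics/crop1.png

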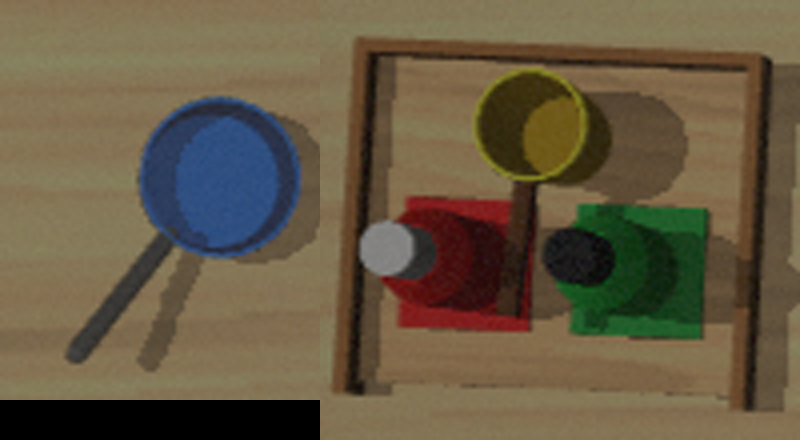

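The crop confirms it: the small blue pot (full image (405,254), measured Ø≈0.088 m against 0.092) is the job's pot. Its handle ends at about (369,299). Caps are at about (102,242) white and (148,244) black. The yellow pot's handle runs (135.5,225.5) to (132.5,258.7).

Run:
```python
from h import *
L=lambda n:dict(np.load(f"pics/{n}0.npz"))
t,s=L("top"),L("scene")
for n,p in (("red",(101.8,242)),("green",(148.3,244.2))):
    print(n,plane(t,*p,.146))
for lo,hi,bx in (((0,0,150),(180,60,255),(535,250,565,285)),((0,0,0),(180,255,45),(485,240,520,270))):
    c=blobs(s,lo,hi,bx)[0][0]; x,y,w,hh=cv2.boundingRect(c); print(x,y,w,hh, plane(s,x+w/2,y+w*.3,.146))
print("big dir",plane(t,369,299,.085),plane(t,404.8,253.9,.045))
print("small handle",plane(t,135.5,225.5,.079),plane(t,132.5,258.7,.079),"pot",plane(t,137.3,210.8,.082))
# lips: rack orientation, front-left/right in crop
for u,v in ((355,40),(768,58),(338,390),(742,408)): print("lip",plane(t,(u-320)/4+85,v/4+180,.042))
```

```text
red [0.50684342 0.34541895]
green [0.50056564 0.24733017]
545 255 15 12 [0.50609349 0.34491829]
493 246 15 20 [0.50849007 0.24471137]
big dir [ 0.37670804 -0.21978176] [ 0.47666516 -0.30611026]
small handle [0.54789311 0.29499356] [0.47414202 0.30141118] pot [0.58029606 0.29017617]
lip [0.63523096 0.40229118]
lip [0.62088457 0.16570067]
lip [0.43502213 0.41045494]
lip [0.42103793 0.18111943]
```

```bash
python3 -m pendant '[[[0,0,0.8],[0,0,0]],[[0,0,0.8],[0,0,0]],[[0,0,0.5],[0,0,0]]]' -1 | tail -c 600
R='x'
python3 -m pendant '[[[0.32,0.86,0],[0,0,0]],[[0.32,0.86,0],[0,0,0]],[[0.32,0.86,0],[0,0,0]],[[0.32,0.86,0],[0,0,0]],[[0.32,0.86,0],[0,0,0]]]' >/dev/null
python3 -m pendant '[[[0.32,0.86,0],[0,0,0]],[[0.32,0.86,0],[0,0,0]],[[0.32,0.86,0],[0,0,0]],[[0.32,0.86,0],[0,0,0]],[[0.32,0.86,0],[0,0,0]]]' >/dev/null
python3 -m pendant '[[[0.32,0.86,0],[0,0,0]],[[0.32,0.86,0],[0,0,0]],[[0.32,0.86,0],[0,0,0]],[[0.32,0.86,0],[0,0,0]],[[0.32,0.86,0],[0,0,0]]]' >/dev/null
python3 -m pendant '[[[0.32,0.86,0],[0,0,0]],[[0.32,0.86,0],[0,0,0]],[[0.32,0.86,0],[0,0,0]],[[0.32,0.86,0],[0,0,0]],[[0.32,0.86,0],[0,0,0]]]' >/dev/null
python3 -m pendant '[[[0.32,0.86,0],[0,0,0]],[[0.32,0.86,0],[0,0,0]],[[0.32,0.86,0],[0,0,0]],[[0.32,0.86,0],[0,0,0]],[[0.32,0.86,0],[0,0,0]]]' >/dev/null
python3 -m pendant '[[[0,0,0],[0,0,0]],[[0,0,0],[0,0,0]]]'
```

```text
time_s: 0.35
tcp_pos: [0.1854, -0.518, 0.282]
ee_rot: [[0.941, 0.337, 0.001], [0.337, -0.941, -0.002], [-0.0, 0.002, -1.0]]
ft_force: [-0.4, 0.6, 0.9]
gripper_width: 1.007
grasp_force: 0.0
time_s: 2.6
tcp_pos: [0.5052, 0.3433, 0.2775]
ee_rot: [[0.941, 0.339, -0.002], [0.339, -0.941, -0.001], [-0.003, 0.001, -1.0]]
ft_force: [-0.6, 0.5, -0.1]
gripper_width: 1.001
grasp_force: 0.0
```

```bash
python3 -m pendant '[[[0.03,0.04,-0.8],[0,0,0]],[[0,0,-0.8],[0,0,0]],[[0,0,-0.8],[0,0,0]],[[0,0,-0.8],[0,0,0]],[[0,0,-0.5],[0,0,0]]]' -1 60
python3 -m pendant '[[[0,0,-0.4],[0,0,0]],[[0,0,0],[0,0,0]],[[0,0,0],[0,0,0]]]'
python3 -m pendant '[[[0,0,0],[0,0,0]],[[0,0,0],[0,0,0]],[[0,0,0],[0,0,0]],[[0,0,0],[0,0,0]],[[0,0,0],[0,0,0]]]' 1 60 >/dev/null
python3 -m pendant '[[[0,0,0],[0,0,0]],[[0,0,0],[0,0,0]],[[0,0,0],[0,0,0]],[[0,0,0],[0,0,0]],[[0,0,0],[0,0,0]]]'
python3 -c "
from h import *
grab('wrist','w1')"
```

```text
time_s: 3.02
tcp_pos: [0.5055, 0.342, 0.1284]
ee_rot: [[0.942, 0.336, -0.003], [0.336, -0.942, -0.002], [-0.003, 0.001, -1.0]]
ft_force: [-0.0, -0.4, -0.1]
gripper_width: 1.0
grasp_force: 0.0
time_s: 3.27
tcp_pos: [0.5065, 0.343, 0.1157]
ee_rot: [[0.942, 0.336, -0.0], [0.336, -0.942, -0.0], [-0.0, 0.0, -1.0]]
ft_force: [0.5, 0.6, 0.9]
gripper_width: 0.999
grasp_force: 0.0
time_s: 4.1
tcp_pos: [0.5066, 0.3438, 0.1153]
ee_rot: [[0.941, 0.337, -0.0], [0.337, -0.941, -0.0], [-0.0, 0.0, -1.0]]
ft_force: [-0.3, -0.3, 0.4]
gripper_width: 0.002
grasp_force: 0.0
```

View pics/w1.png

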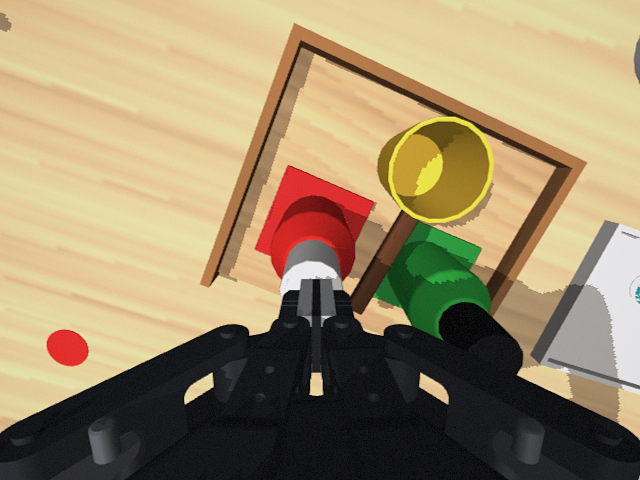

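The wrist view shows the shut fingers (at (315,300)) empty, in front of the red cap (about (313,275)). The bottle is still upright. I'll measure from the other views again.

Run:
```python
from h import *
s=grab("scene");t=grab("top")
a=cv2.resize(s["img"][220:340,460:580],(0,0),fx=4,fy=4,interpolation=2)
b=cv2.resize(t["img"][200:300,80:160],(0,0),fx=4,fy=4,interpolation=2)
o=np.zeros((480,800,3),np.uint8);o[:480,:480]=a;o[:400,480:800]=b;cv2.imwrite("pics/c2.png",o[:,:,::-1])
p=env.get_state()["tcp_pos"];print(p,proj(s,p),proj(t,p))
for z in(.02,.146):print(z,proj(s,[.5065,.345,z]),proj(t,[.5065,.345,z]))
```

```text
[0.50660114 0.34378138 0.11526522] [548.41998895 271.04792202] [107.70009478 243.18327106]
0.02 [538.96197154 304.4849661 ] [121.64907589 246.29076472]
0.146 [552.5370043  259.63657219] [101.99754946 242.15910301]
```

View pics/c2.png

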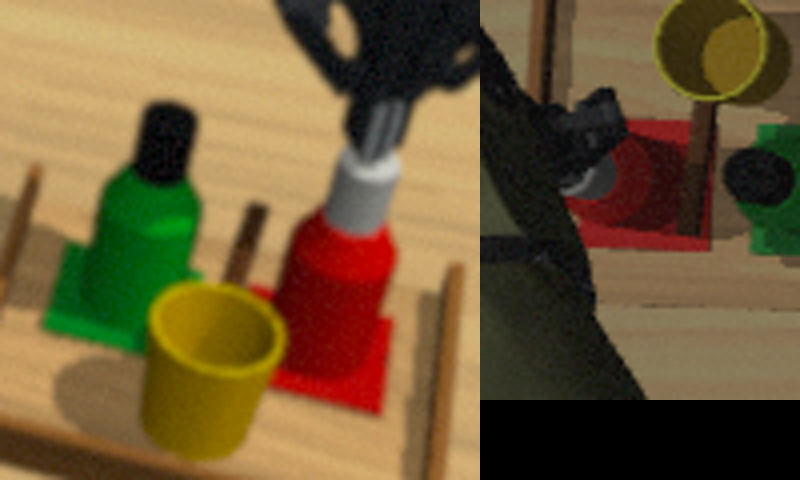

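The scene crop shows the fingertips ending at the cap top, about (370,158) in the crop. The cap top is where I predicted it. I'll check the tips against the wrist camera.

Run:
```python
from h import *
w=grab("wrist");s=env.get_state();p=np.array(s["tcp_pos"]);R=np.array(s["ee_rot"])
print("cam",-w["R"].T@w["t"],"K",w["camera_matrix"][0])
print("tcp",p,proj(w,p),"grasp",proj(w,p-R[:,2]*.019), s["ft_force"],s["gripper_width"])
for z in(.016,.088,.108,.146,.19):print(z,proj(w,[.5065,.345,z]))
print("lips",[proj(w,[*q,.042]) for q in((.6352,.4023),(.6209,.1657))], "pot rim",proj(w,[.5803,.2902,.082]),"green top",proj(w,[.5006,.2455,.146]))
```

```text
cam [0.56899515 0.36673996 0.29490276] K [345.91969357   0.         315.94288823]
tcp [0.50657976 0.34381394 0.11527574] [317.17353047 270.91979571] grasp [317.28993447 284.2088952 ] [ 0.42682142 -0.44995205 -0.13477793] -0.0033954736149257882
0.016 [315.42791393 228.77018315]
0.088 [315.21817282 255.27684121]
0.108 [315.13373245 265.94824502]
0.146 [314.91749053 293.27646374]
0.19 [314.49983689 346.05868808]
lips [array([298.81181455,  27.62281169]), array([603.39062563, 172.94405833])] pot rim [441.40475951 171.83250438] green top [500.40430009 366.23772553]
```

Run:
```python
import cv2
i=cv2.imread("pics/w1.png")[180:400,220:420]; cv2.imwrite("pics/c3.png",cv2.resize(i,(0,0),fx=2.7,fy=2.7,interpolation=2))
```

```text
(no output)
```

View pics/c3.png

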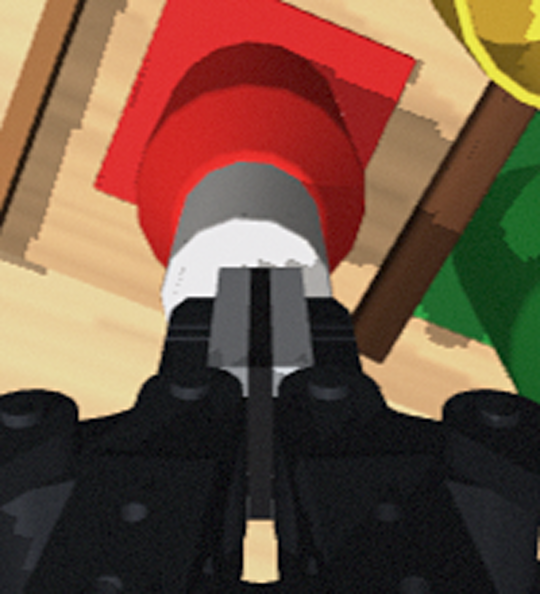

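The wrist crop shows the shut grey pads overlapping the white cap top, their ends at about row 279. I'll open in place and look at how the fingers straddle the cap.

```bash
python3 -m pendant '[[[0,0,0],[0,0,0]],[[0,0,0],[0,0,0]],[[0,0,0],[0,0,0]],[[0,0,0],[0,0,0]],[[0,0,0],[0,0,0]]]' -1 60 >/dev/null
python3 -m pendant '[[[0,0,0],[0,0,0]],[[0,0,0],[0,0,0]],[[0,0,0],[0,0,0]]]'
python3 - <<'E'
from h import *
w=grab("wrist")["img"][150:450,120:520];s=grab("scene")["img"][190:340,440:590]
o=np.zeros((450,800,3),np.uint8);o[:337,:450]=cv2.resize(w,(450,337));o[:350,450:800]=cv2.resize(s,(350,350),interpolation=2)
cv2.imwrite("pics/c4.png",o[:360,:,::-1])
E
```

```text
time_s: 4.97
tcp_pos: [0.5066, 0.3438, 0.1153]
ee_rot: [[0.941, 0.337, 0.0], [0.337, -0.941, -0.0], [0.0, 0.0, -1.0]]
ft_force: [-0.3, 0.2, 0.3]
gripper_width: 0.997
grasp_force: 0.0
```

View pics/c4.png

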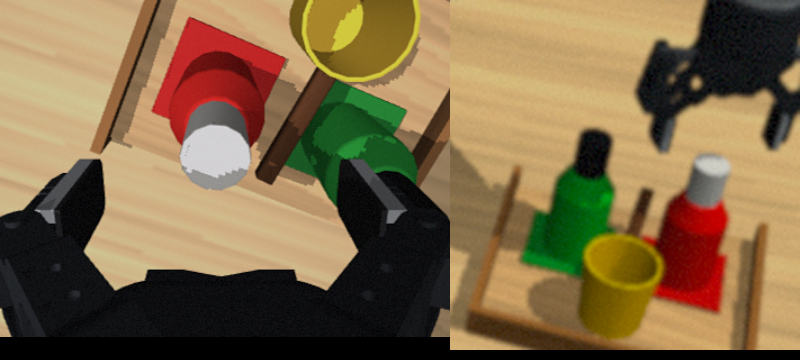

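Opened: fingertips in the wrist image are at about (202,292) and (433,294). In the scene they are at about (532,254) and (579,253). Both look higher than the reported TCP, so I'll triangulate.

Run:
```python
from h import *
w=grab("wrist");s=grab("scene");st=env.get_state();p=np.array(st["tcp_pos"]);R=np.array(st["ee_rot"])
for a,b in (((202,292),(579,253)),((433,294),(532,254)),((317.5,293),(555.7,253.7))):
    X,e=two(w,a,s,b); print(X,e,"in tool",R.T@(X-p))
# cap top centre in wrist crop (212,150)
X,e=two(w,(120+212*.889,150+150*.889),s,(440+(712-450)*.4286,190+163*.4286));print("cap",X,e)
```

```text
[0.50311971 0.38902841 0.17160835] 0.0016451887415004137 in tool [ 0.01198558 -0.04375437 -0.05631704]
[0.53078737 0.30333516 0.16873614] 0.0020416598461189266 in tool [ 0.00915165  0.04625016 -0.05344758]
[0.51634894 0.34673365 0.16929223] 0.001594218309296833 in tool [ 0.01018538  0.00052457 -0.05400228]
cap [0.50910179 0.34691844 0.14609293] 0.005394470888987757
```

Run:
```python
from h import *
w=grab("wrist");s=grab("scene");st=env.get_state();p=np.array(st["tcp_pos"]);R=np.array(st["ee_rot"])
X,e=two(w,(316,279),s,(553,259)); print(X,e,"in tool",R.T@(X-p))
```

```text
[0.51549608 0.3460907  0.15392963] 0.003957615729958074 in tool [ 0.00916592  0.00085207 -0.03865424]
```

The fingertips are really about 40 mm behind the reported TCP: shut tips at z≈0.154 when 0.115 is reported. From here on I'll use grasp point = reported TCP z + 0.059.

```bash
python3 -m pendant '[[[0.02,0.03,-0.4],[0,0,0]],[[0,0,-0.4],[0,0,0]],[[0,0,-0.3],[0,0,0]],[[0,0,0],[0,0,0]],[[0,0,0],[0,0,0]]]' -1 60
python3 -m pendant '[[[0,0,0],[0,0,0]],[[0,0,0],[0,0,0]],[[0,0,0],[0,0,0]],[[0,0,0],[0,0,0]],[[0,0,0],[0,0,0]]]' 1 60 >/dev/null
python3 -m pendant '[[[0,0,0],[0,0,0]],[[0,0,0],[0,0,0]],[[0,0,0],[0,0,0]],[[0,0,0],[0,0,0]],[[0,0,0],[0,0,0]]]'
```

```text
time_s: 5.68
tcp_pos: [0.5072, 0.3449, 0.071]
ee_rot: [[0.941, 0.337, -0.001], [0.337, -0.941, -0.001], [-0.001, 0.0, -1.0]]
ft_force: [0.2, 0.1, 0.6]
gripper_width: 0.999
grasp_force: 0.0
time_s: 6.52
tcp_pos: [0.5076, 0.3453, 0.0718]
ee_rot: [[0.941, 0.337, 0.001], [0.337, -0.941, 0.001], [0.001, -0.0, -1.0]]
ft_force: [-1.2, 0.8, 6.0]
gripper_width: 0.337
grasp_force: 59.2
```

```bash
python3 -m pendant '[[[0,0,0.2],[0,0,0]],[[0,0,0.5],[0,0,0]],[[0,0,0.7],[0,0,0]],[[0,0,0.8],[0,0,0]],[[0,0,0.8],[0,0,0]]]'
python3 -m pendant '[[[0,-0.2,0.6],[0,0,0]],[[0.05,-0.5,0.4],[0,0,0]],[[0.05,-0.7,0],[0,0,0]],[[0.05,-0.8,0],[0,0,0]],[[0.05,-0.8,0],[0,0,0]]]' >/dev/null
python3 -m pendant '[[[0.05,-0.8,0],[0,0,0]],[[0.05,-0.8,0],[0,0,0]],[[0.05,-0.8,0],[0,0,0]],[[0.05,-0.8,0],[0,0,0]],[[0.05,-0.8,0],[0,0,0]]]' >/dev/null
python3 -m pendant '[[[0.05,-0.8,0],[0,0,0]],[[0.05,-0.8,0],[0,0,0]],[[0.05,-0.6,0],[0,0,0]],[[0,-0.4,0],[0,0,0]],[[0,-0.1,0],[0,0,0]]]' >/dev/null
python3 -m pendant '[[[0,0,0],[0,0,0]],[[0,0,0],[0,0,0]],[[0,0,0],[0,0,0]],[[0,0,0],[0,0,0]]]'
```

```text
time_s: 6.93
tcp_pos: [0.507, 0.3445, 0.1924]
ee_rot: [[0.942, 0.337, -0.001], [0.337, -0.942, -0.001], [-0.002, 0.001, -1.0]]
ft_force: [0.3, 0.3, -2.4]
gripper_width: 0.336
grasp_force: 59.3
time_s: 8.52
tcp_pos: [0.5313, -0.0421, 0.2313]
ee_rot: [[0.941, 0.338, -0.0], [0.338, -0.941, 0.0], [-0.0, -0.0, -1.0]]
ft_force: [0.2, 0.6, -2.0]
gripper_width: 0.335
grasp_force: 59.4
```

```bash
python3 -m pendant '[[[0,-0.2,-0.4],[0,0,0]],[[0,0,-0.8],[0,0,0]],[[0,0,-0.8],[0,0,0]],[[0,0,-0.8],[0,0,0]],[[0,0,-0.6],[0,0,0]]]' >/dev/null
python3 -m pendant '[[[0,0,-0.4],[0,0,0]],[[0,0,-0.2],[0,0,0]],[[0,0,-0.12],[0,0,0]],[[0,0,-0.05],[0,0,0]],[[0,0,0],[0,0,0]]]'
python3 -m pendant '[[[0,0,-0.05],[0,0,0]],[[0,0,0],[0,0,0]],[[0,0,0],[0,0,0]]]'
```

```text
time_s: 9.35
tcp_pos: [0.5317, -0.0509, 0.0651]
ee_rot: [[0.941, 0.337, 0.001], [0.337, -0.941, -0.0], [0.001, 0.0, -1.0]]
ft_force: [0.6, -0.2, -2.1]
gripper_width: 0.334
grasp_force: 59.5
time_s: 9.6
tcp_pos: [0.5317, -0.051, 0.063]
ee_rot: [[0.941, 0.337, 0.001], [0.337, -0.941, -0.0], [0.001, 0.0, -1.0]]
ft_force: [-0.3, 0.2, -2.3]
gripper_width: 0.338
grasp_force: 59.5
```

Go down in small steps until contact, then release, go up, and move to the green bottle.

```bash
python3 -m pendant '[[[0,0,-0.04],[0,0,0]],[[0,0,-0.03],[0,0,0]],[[0,0,0],[0,0,0]],[[0,0,0],[0,0,0]]]'
python3 -m pendant '[[[0,0,0],[0,0,0]],[[0,0,0],[0,0,0]],[[0,0,0],[0,0,0]],[[0,0,0],[0,0,0]],[[0,0,0],[0,0,0]]]' -1 >/dev/null
python3 -m pendant '[[[0,0,0],[0,0,0]],[[0,0,0],[0,0,0]],[[0,0,0.3],[0,0,0]],[[0,0,0.7],[0,0,0]],[[0,0,0.8],[0,0,0]]]' 
python3 -m pendant '[[[0,0,0.6],[0,0,0]],[[0,0.4,0.3],[0,0,0]],[[0,0.7,0],[0,0,0]],[[0,0.7,0],[0,0,0]],[[0,0.7,0],[0,0,0]]]' >/dev/null
python3 -m pendant '[[[-0.1,0.7,0],[0,0,0]],[[-0.1,0.7,0],[0,0,0]],[[-0.1,0.7,0],[0,0,0]],[[-0.1,0.7,0],[0,0,0]],[[-0.1,0.7,0],[0,0,0]]]' >/dev/null
python3 -m pendant '[[[-0.1,0.7,0],[0,0,0]],[[-0.1,0.4,0],[0,0,0]],[[0,0,0],[0,0,0]],[[0,0,0],[0,0,0]],[[0,0,0],[0,0,0]]]'
python3 - <<'E'
from h import *
t=grab("top"); 
c=blobs(t,(0,0,0),(180,255,35),(136,228,166,258))[0][0]; x,y,w,h=cv2.boundingRect(c); print("black",x,y,w,h,plane(t,x+7,y+7,.146))
s=grab("scene");c=blobs(s,(0,0,0),(180,255,45),(485,240,520,270))[0]
a=cv2.resize(s["img"][150:350,330:590],(0,0),fx=2.3,fy=2.3,interpolation=2);b=cv2.resize(t["img"][190:290,90:330],(598,249))
cv2.imwrite("pics/c5.png",a[:,:,::-1])
E
```

```text
time_s: 9.93
tcp_pos: [0.5319, -0.051, 0.0608]
ee_rot: [[0.942, 0.337, 0.002], [0.337, -0.942, -0.0], [0.001, 0.001, -1.0]]
ft_force: [-2.5, 1.1, 8.2]
gripper_width: 0.331
grasp_force: 60.6
time_s: 10.77
tcp_pos: [0.5304, -0.0509, 0.1312]
ee_rot: [[0.941, 0.337, -0.004], [0.337, -0.941, 0.001], [-0.003, -0.002, -1.0]]
ft_force: [0.2, 0.6, 0.1]
gripper_width: 1.004
grasp_force: 0.0
time_s: 12.02
tcp_pos: [0.5035, 0.2323, 0.1676]
ee_rot: [[0.942, 0.337, -0.0], [0.337, -0.942, -0.0], [-0.0, 0.0, -1.0]]
ft_force: [-0.4, -0.1, 0.1]
gripper_width: 1.0
grasp_force: 0.0
black 136 228 30 30 [0.5202161  0.25855015]
```

View pics/c5.png

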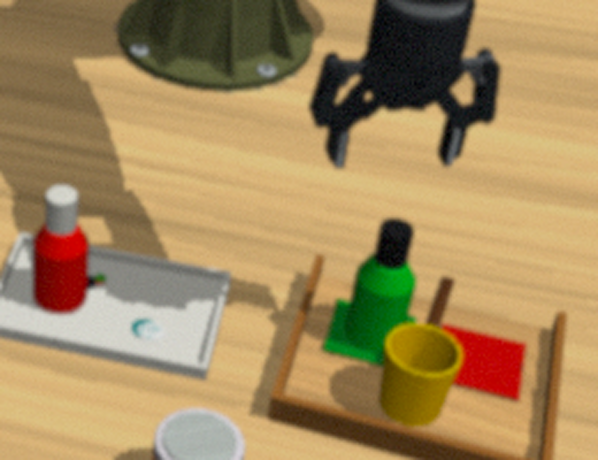

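The picture shows the red bottle upright in the tray and the green cap top at about (397,228), with the open gripper above it.

```bash
python3 -m pendant '[[[0,0.35,0],[0,0,0]],[[0,0,-0.6],[0,0,0]],[[0,0,-0.7],[0,0,0]],[[0,0,-0.6],[0,0,0]],[[0,0,-0.5],[0,0,0]]]' >/dev/null
python3 -m pendant '[[[0,0,0],[0,0,0]],[[0,0,0],[0,0,0]],[[0,0,0],[0,0,0]]]'
python3 -m pendant '[[[0,0,0],[0,0,0]],[[0,0,0],[0,0,0]],[[0,0,0],[0,0,0]],[[0,0,0],[0,0,0]],[[0,0,0],[0,0,0]]]' 1 60 >/dev/null
python3 -m pendant '[[[0,0,0],[0,0,0]],[[0,0,0],[0,0,0]],[[0,0,0],[0,0,0]],[[0,0,0],[0,0,0]],[[0,0,0],[0,0,0]]]'
```

```text
time_s: 12.78
tcp_pos: [0.5042, 0.2473, 0.0731]
ee_rot: [[0.942, 0.337, 0.002], [0.337, -0.942, 0.001], [0.002, -0.0, -1.0]]
ft_force: [-0.0, 0.4, -0.1]
gripper_width: 0.997
grasp_force: 0.0
time_s: 13.62
tcp_pos: [0.5036, 0.2473, 0.0721]
ee_rot: [[0.941, 0.337, 0.001], [0.337, -0.941, 0.001], [0.001, -0.0, -1.0]]
ft_force: [-0.4, 2.0, 6.1]
gripper_width: 0.334
grasp_force: 58.7
```

```bash
python3 -m pendant '[[[0,0,0.2],[0,0,0]],[[0,0,0.5],[0,0,0]],[[0,0,0.7],[0,0,0]],[[0,0,0.8],[0,0,0]],[[0,0,0.5],[0,0,0]]]' >/dev/null
python3 -m pendant '[[[0.1,-0.2,0.3],[0,0,0]],[[0.1,-0.5,0],[0,0,0]],[[0.1,-0.7,0],[0,0,0]],[[0.1,-0.8,0],[0,0,0]],[[0.1,-0.8,0],[0,0,0]]]' >/dev/null
python3 -m pendant '[[[0.1,-0.7,0],[0,0,0]],[[0,-0.6,0],[0,0,0]],[[0,-0.4,0],[0,0,0]],[[0,-0.23,0],[0,0,0]],[[0,0,0],[0,0,0]]]' >/dev/null
python3 -m pendant '[[[0,0,0],[0,0,0]],[[0,0,-0.4],[0,0,0]],[[0,0,-0.8],[0,0,0]],[[0,0,-0.8],[0,0,0]],[[0,0,-0.6],[0,0,0]]]' >/dev/null
python3 -m pendant '[[[0,0,-0.3],[0,0,0]],[[0,0,-0.2],[0,0,0]],[[0,0,-0.05],[0,0,0]],[[0,0,0],[0,0,0]],[[0,0,0],[0,0,0]]]'
```

```text
time_s: 15.7
tcp_pos: [0.528, 0.0502, 0.0667]
ee_rot: [[0.941, 0.337, 0.002], [0.337, -0.941, 0.0], [0.001, 0.0, -1.0]]
ft_force: [0.3, 0.6, -1.8]
gripper_width: 0.338
grasp_force: 59.3
```

```bash
python3 -m pendant '[[[0,0,-0.1],[0,0,0]],[[0,0,-0.04],[0,0,0]],[[0,0,0],[0,0,0]],[[0,0,0],[0,0,0]]]'
python3 -m pendant '[[[0,0,0],[0,0,0]],[[0,0,0],[0,0,0]],[[0,0,0],[0,0,0]],[[0,0,0],[0,0,0]],[[0,0,0],[0,0,0]]]' -1 >/dev/null
python3 -m pendant '[[[0,0,0],[0,0,0]],[[0,0,0],[0,0,0]],[[0,0,0.3],[0,0,0]],[[0,0,0.7],[0,0,0]],[[0,0,0.8],[0,0,0]]]' >/dev/null
python3 -m pendant '[[[0,0,0.8],[0,0,0]],[[0,0,0.4],[0,0,0]],[[0,0.4,0],[0,0,-0.9]],[[-0.1,0.7,0],[0,0,-0.9]],[[-0.1,0.7,0],[0,0,-0.9]]]' >/dev/null
python3 -m pendant '[[[-0.1,0.7,0],[0,0,-0.9]],[[-0.1,0.8,0],[0,0,-0.9]],[[-0.1,0.8,0],[0,0,-0.9]],[[-0.06,0.8,0],[0,0,-0.9]],[[0,0.7,0],[0,0,-0.1]]]' >/dev/null
python3 -m pendant '[[[0,0.5,0],[0,0,0]],[[0,0.1,0],[0,0,0]],[[0,0,0],[0,0,0]],[[0,0,0],[0,0,0]],[[0,0,0],[0,0,0]]]'
python3 - <<'E'
from h import *
w=grab("wrist","w6"); t=grab("top"); st=env.get_state()
cs=blobs(t,(22,120,60),(34,255,255),(115,190,165,230))[0]
if cs: e=cv2.fitEllipse(cs[0]);print("pot top",e[0],plane(t,*e[0],.082))
print("expected in wrist: grasp pt",proj(w,[.5057,.298,.079]),"end",proj(w,[.4739,.3013,.079]),"pot",proj(w,[.5803,.2902,.082]))
E
```

```text
time_s: 16.03
tcp_pos: [0.528, 0.05, 0.0611]
ee_rot: [[0.941, 0.337, 0.002], [0.337, -0.941, 0.0], [0.002, 0.0, -1.0]]
ft_force: [-0.6, 1.2, 6.0]
gripper_width: 0.334
grasp_force: 59.8
time_s: 18.12
tcp_pos: [0.5052, 0.2967, 0.1801]
ee_rot: [[0.995, -0.104, -0.0], [-0.104, -0.995, -0.0], [-0.0, 0.0, -1.0]]
ft_force: [-0.4, 1.3, 0.5]
gripper_width: 0.998
grasp_force: 0.0
pot top (137.2441864013672, 210.65277099609375) [0.5806271 0.2903011]
expected in wrist: grasp pt [315.52781118 227.75864662] end [315.59524252 264.09145694] pot [315.42181188 133.54115542]
```

View pics/w6.png

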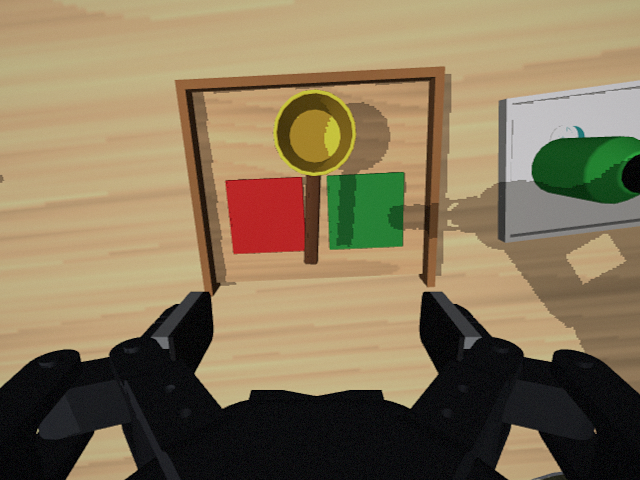

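The wrist view shows the handle from (313,176) to (311,263), 2 to 4 px left of what I expected, so I shift y by +3 mm. The pads are free, red centre at about (266,216) and green at (366,211).

```bash
python3 - <<'E'
from h import *
w=grab("wrist")
for n,lo,hi,box in (("red",(0,150,80),(8,255,255),(215,165,310,260)),("red2",(172,150,80),(180,255,255),(215,165,310,260)),("green",(45,120,40),(80,255,255),(320,165,415,260))):
    for c in blobs(w,lo,hi,box,500)[0][:1]:
        r=cv2.minAreaRect(c); q=np.array([plane(w,*p,.016) for p in cv2.boxPoints(r)]); print(n,r,np.round(q.mean(0),4),np.round(np.linalg.norm(np.diff(q,axis=0),axis=1),4))
E
python3 -m pendant '[[[0,0.08,-0.4],[0,0,-0.35]],[[0,0,-0.8],[0,0,0]],[[0,0,-0.8],[0,0,0]],[[0,0,-0.8],[0,0,0]],[[0,0,-0.6],[0,0,0]]]' -1 100 >/dev/null
python3 -m pendant '[[[0,0,-0.5],[0,0,0]],[[0,0,-0.2],[0,0,0]],[[0,0,0],[0,0,0]],[[0,0,0],[0,0,0]],[[0,0,0],[0,0,0]]]'
python3 -m pendant '[[[0,0,0],[0,0,0]],[[0,0,0],[0,0,0]],[[0,0,0],[0,0,0]],[[0,0,0],[0,0,0]],[[0,0,0],[0,0,0]]]' 1 100 >/dev/null
python3 -m pendant '[[[0,0,0],[0,0,0]],[[0,0,0],[0,0,0]],[[0,0,0],[0,0,0]],[[0,0,0],[0,0,0]],[[0,0,0],[0,0,0]]]'
```

```text
red ((265.71746826171875, 215.1759490966797), (74.19886016845703, 77.00977325439453), 87.33700561523438) [0.5083 0.3486] [0.0758 0.0761 0.0803]
green ((366.2113037109375, 210.36038208007812), (74.32109069824219, 76.75357055664062), 87.51044464111328) [0.5026 0.2472] [0.075  0.076  0.0794]
time_s: 19.1
tcp_pos: [0.5058, 0.3013, 0.0177]
ee_rot: [[0.992, -0.127, 0.002], [-0.127, -0.992, 0.001], [0.002, -0.001, -1.0]]
ft_force: [0.3, 0.9, -0.1]
gripper_width: 0.996
grasp_force: 0.0
time_s: 19.93
tcp_pos: [0.505, 0.301, 0.0162]
ee_rot: [[0.992, -0.127, 0.0], [-0.127, -0.992, 0.0], [0.0, -0.0, -1.0]]
ft_force: [-2.4, -0.7, 2.8]
gripper_width: 0.118
grasp_force: 97.4
```

```bash
python3 -m pendant '[[[0,0,0.2],[0,0,0]],[[0,0,0.4],[0,0,0]],[[0,0,0.6],[0,0,0]],[[0,0,0.7],[0,0,0]],[[0,0,0.7],[0,0,0]]]' 
python3 -m pendant '[[[0,0,0.7],[0,0,0]],[[0,0,0.5],[0,0,0]],[[0,0,0.3],[0,0,0]],[[0,0,0],[0,0,0]],[[0,0,0],[0,0,0]]]'
python3 -m pendant '[[[0,-0.2,0],[0,0,0.3]],[[0,-0.5,0],[0,0,0.6]],[[-0.06,-0.7,0],[0,0,0.8]],[[-0.06,-0.7,0],[0,0,0.8]],[[-0.06,-0.7,0],[0,0,0.8]]]' >/dev/null
python3 -m pendant '[[[-0.06,-0.7,0],[0,0,0.8]],[[-0.06,-0.7,0],[0,0,0.8]],[[-0.06,-0.7,0],[0,0,0.8]],[[-0.06,-0.7,0],[0,0,0.8]],[[-0.06,-0.7,0],[0,0,0.8]]]' >/dev/null
python3 -m pendant '[[[-0.06,-0.7,0],[0,0,0.8]],[[-0.06,-0.7,0],[0,0,0.8]],[[-0.06,-0.7,0],[0,0,0.8]],[[-0.06,-0.7,0],[0,0,0.8]],[[-0.06,-0.7,0],[0,0,0.8]]]' >/dev/null
python3 -m pendant '[[[-0.06,-0.7,0],[0,0,0.8]],[[-0.06,-0.7,0],[0,0,0.8]],[[-0.06,-0.7,0],[0,0,0.8]],[[-0.06,-0.7,0],[0,0,0.8]],[[-0.06,-0.7,0],[0,0,0.8]]]' >/dev/null
python3 -m pendant '[[[-0.06,-0.7,0],[0,0,0.8]],[[-0.06,-0.7,0],[0,0,0.8]],[[-0.06,-0.7,0],[0,0,0.8]],[[-0.04,-0.7,0],[0,0,0.8]],[[0,-0.6,0],[0,0,0.8]]]' >/dev/null
python3 -m pendant '[[[0,-0.3,0],[0,0,0.8]],[[0,-0.1,0],[0,0,0.2]],[[0,0,0],[0,0,0]],[[0,0,0],[0,0,0]],[[0,0,0],[0,0,0]]]'
python3 - <<'E'
from h import *
w=grab("wrist");s=grab("scene");t=grab("top")
for c in blobs(t,(100,120,50),(125,255,255),(370,220,430,280),300)[0][:1]: e=cv2.fitEllipse(c);print("blue top",e,plane(t,*e[0],.045),cv2.boundingRect(c))
for c in blobs(t,(20,110,40),(36,255,255),(350,190,460,290))[0][:1]: e=cv2.fitEllipse(c);print("yel top",e,cv2.boundingRect(c))
o=np.zeros((400,800,3),np.uint8);o[:300,:400]=cv2.resize(w["img"],(400,300));o[:,400:]=cv2.resize(s["img"][100:300,150:350],(400,400),interpolation=2)
cv2.imwrite("pics/c7.png",o[:,:,::-1])
E
```

```text
time_s: 20.35
tcp_pos: [0.5046, 0.3008, 0.1213]
ee_rot: [[0.992, -0.127, -0.001], [-0.127, -0.992, -0.0], [-0.001, 0.0, -1.0]]
ft_force: [0.5, 0.1, -1.8]
gripper_width: 0.114
grasp_force: 97.4
time_s: 20.77
tcp_pos: [0.5048, 0.3009, 0.1795]
ee_rot: [[0.992, -0.127, -0.0], [-0.127, -0.992, -0.0], [-0.0, 0.0, -1.0]]
ft_force: [0.2, 0.4, -1.5]
gripper_width: 0.119
grasp_force: 97.4
time_s: 23.27
tcp_pos: [0.4531, -0.382, 0.1797]
ee_rot: [[0.278, 0.961, -0.001], [0.961, -0.278, 0.001], [0.0, -0.001, -1.0]]
ft_force: [0.3, 0.2, -1.3]
gripper_width: 0.119
grasp_force: 97.5
blue top ((402.57110595703125, 254.26951599121094), (35.30272674560547, 37.03351593017578), 176.174560546875) [ 0.47590924 -0.30103317] (385, 235, 36, 39)
yel top ((419.5924072265625, 248.85545349121094), (31.692007064819336, 33.24441909790039), 81.0047836303711) (403, 233, 34, 33)
```

View pics/c7.png

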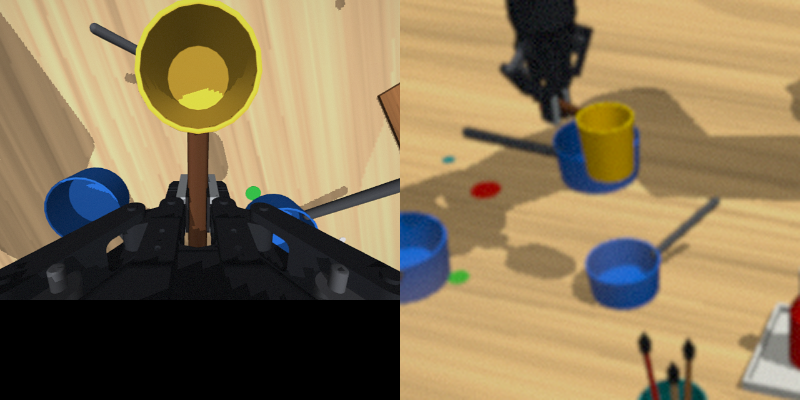

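The picture shows the yellow pot level in the grip with its handle toward the gripper. The small blue pot is clear below it, at (623,272) in the right panel.

Run:
```python
from h import *
t=grab("top");s=grab("scene");w=grab("wrist");p=np.array(env.get_state()["tcp_pos"])
for n,f,b in(("top",t,(350,190,460,290)),("scene",s,(225,145,280,195))):
    c=blobs(f,(20,110,40),(36,255,255),b)[0][0];e=cv2.fitEllipse(c);print(n,cv2.boundingRect(c),plane(f,*e[0],.2455))
# wrist rim circle px approx (199,66)*1.6
print(plane(w,199*1.6,66*1.6,.2455), "pred",p+[-0+.0222,.0729,0])
c=blobs(s,(100,120,50),(130,255,255),(235,205,290,260),200)[0][0];x,y,ww,h=cv2.boundingRect(c);print("blue scene",x,y,ww,h,"pred rim pts",[proj(s,[.4767+.046*a,-.307+.046*b,.045]) for a,b in((-.322,.947),(.322,-.947))])
```

```text
top (403, 233, 34, 33) [ 0.47504493 -0.30863559]
scene (237, 149, 32, 42) [ 0.51113777 -0.29181436]
[ 0.47593688 -0.30715176] pred [ 0.47531897 -0.3097976   0.18024996]
blue scene 244 220 36 34 pred rim pts [array([280.20091344, 230.12373808]), array([242.37338895, 230.72576502])]
```

```bash
python3 -m pendant '[[[0.03,0.04,-0.3],[0,0,0]],[[0,0,-0.5],[0,0,0]],[[0,0,-0.6],[0,0,0]],[[0,0,-0.6],[0,0,0]],[[0,0,-0.5],[0,0,0]]]' >/dev/null
python3 -m pendant '[[[0,0,-0.5],[0,0,0]],[[0,0,-0.4],[0,0,0]],[[0,0,-0.3],[0,0,0]],[[0,0,-0.2],[0,0,0]],[[0,0,0],[0,0,0]]]'
python3 -m pendant '[[[0,0,-0.1],[0,0,0]],[[0,0,-0.08],[0,0,0]],[[0,0,0],[0,0,0]],[[0,0,0],[0,0,0]]]'
```

```text
time_s: 24.4
tcp_pos: [0.4536, -0.3808, 0.0223]
ee_rot: [[0.277, 0.961, -0.002], [0.961, -0.277, 0.002], [0.001, -0.002, -1.0]]
ft_force: [-0.4, 0.7, -0.5]
gripper_width: 0.115
grasp_force: 97.5
time_s: 24.73
tcp_pos: [0.4543, -0.3816, 0.0173]
ee_rot: [[0.277, 0.961, 0.0], [0.961, -0.277, -0.0], [-0.0, 0.001, -1.0]]
ft_force: [0.2, -0.2, -0.6]
gripper_width: 0.119
grasp_force: 97.5
```

```bash
python3 -m pendant '[[[0,0.03,-0.1],[0,0,0]],[[0,0,0],[0,0,0]],[[0,0,0],[0,0,0]]]'
python3 -m pendant '[[[0,0,-0.05],[0,0,0]],[[0,0,0],[0,0,0]],[[0,0,0],[0,0,0]]]'
python3 -m pendant '[[[0,0,-0.05],[0,0,0]],[[0,0,0],[0,0,0]],[[0,0,0],[0,0,0]]]'
python3 - <<'E'
from h import *
w=grab("wrist");s=grab("scene")
o=np.zeros((400,800,3),np.uint8);o[:300,:400]=cv2.resize(w["img"],(400,300));o[:,400:]=cv2.resize(s["img"][170:270,200:300],(400,400),interpolation=2)
cv2.imwrite("pics/c8.png",o[:,:,::-1])
E
```

```text
time_s: 24.98
tcp_pos: [0.4541, -0.3801, 0.0128]
ee_rot: [[0.277, 0.961, -0.0], [0.961, -0.277, 0.0], [0.0, -0.0, -1.0]]
ft_force: [-0.3, -0.2, -1.1]
gripper_width: 0.117
grasp_force: 97.5
time_s: 25.23
tcp_pos: [0.4541, -0.3802, 0.0108]
ee_rot: [[0.277, 0.961, -0.0], [0.961, -0.277, 0.0], [0.0, -0.0, -1.0]]
ft_force: [0.1, 0.2, -1.8]
gripper_width: 0.119
grasp_force: 97.5
time_s: 25.48
tcp_pos: [0.4544, -0.3805, 0.0092]
ee_rot: [[0.278, 0.961, 0.001], [0.961, -0.278, -0.001], [-0.0, 0.001, -1.0]]
ft_force: [-0.0, -1.5, 3.3]
gripper_width: 0.118
grasp_force: 98.1
```

View pics/c8.png

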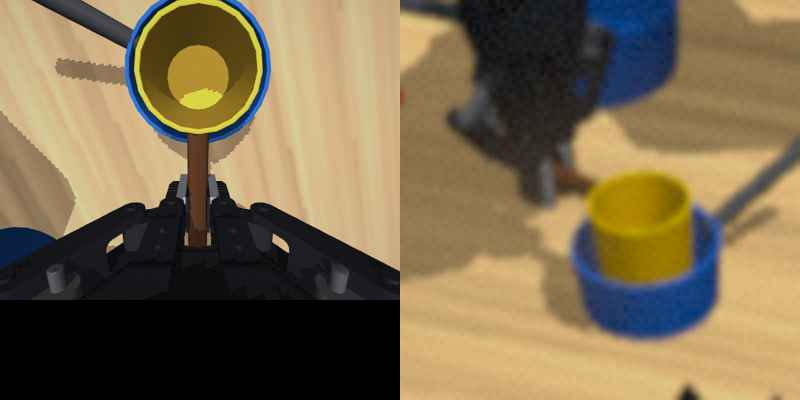

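The small pot sits centred in the blue pot, with its handle about 110° from the blue handle. Release, look, then return to the red bottle.

```bash
python3 -m pendant '[[[0,0,0],[0,0,0]],[[0,0,0],[0,0,0]],[[0,0,0],[0,0,0]],[[0,0,0],[0,0,0]],[[0,0,0],[0,0,0]]]' -1 60 >/dev/null
python3 -m pendant '[[[0,0,0],[0,0,0]],[[0,0,0],[0,0,0]],[[0,0,0.3],[0,0,0]],[[0,0,0.6],[0,0,0]],[[0,0,0.8],[0,0,0]]]'
python3 -m pendant '[[[0,0,0.8],[0,0,0]],[[0,0,0.8],[0,0,0]],[[0,0,0.7],[0,0,0]],[[0,0.4,0],[0,0,0]],[[0.2,0.8,0],[0,0,0]]]' >/dev/null
python3 -m pendant '[[[0.2,0.8,0],[0,0,0]],[[0.2,0.8,0],[0,0,0]],[[0.2,0.8,0],[0,0,0]],[[0.2,0.8,0],[0,0,0]],[[0.2,0.8,0],[0,0,0]]]' >/dev/null
python3 -m pendant '[[[0.2,0.8,0],[0,0,0]],[[0.2,0.8,0],[0,0,0]],[[0.2,0.8,0],[0,0,0]],[[0.13,0.6,0],[0,0,0]],[[0,0.04,0],[0,0,0]]]' >/dev/null
python3 -m pendant '[[[0,0,0],[0,0,0]],[[0,0,0],[0,0,0]],[[0,0,0],[0,0,0]]]'
python3 - <<'E'
from h import *
w=grab("wrist");s=grab("scene");t=grab("top")
o=np.zeros((500,800,3),np.uint8);o[:300,:400]=cv2.resize(w["img"],(400,300));o[:400,400:]=cv2.resize(s["img"][170:270,200:300],(400,400),interpolation=2)
o[300:500,:400]=cv2.resize(t["img"][205:305,330:530],(400,200),interpolation=2)
cv2.imwrite("pics/c9.png",o[:,:,::-1])
print("pred red cap",proj(w,[.5318,-.051,.135]))
E
```

```text
time_s: 26.42
tcp_pos: [0.4533, -0.3794, 0.0766]
ee_rot: [[0.277, 0.961, -0.003], [0.961, -0.277, 0.002], [0.002, -0.003, -1.0]]
ft_force: [-0.5, -0.4, 0.9]
gripper_width: 0.999
grasp_force: 0.0
time_s: 27.92
tcp_pos: [0.5313, -0.0515, 0.1693]
ee_rot: [[0.278, 0.96, 0.0], [0.96, -0.278, -0.0], [-0.0, 0.0, -1.0]]
ft_force: [-0.7, -0.2, 0.6]
gripper_width: 1.0
grasp_force: 0.0
pred red cap [316.29099214 251.80901686]
```

View pics/c9.png

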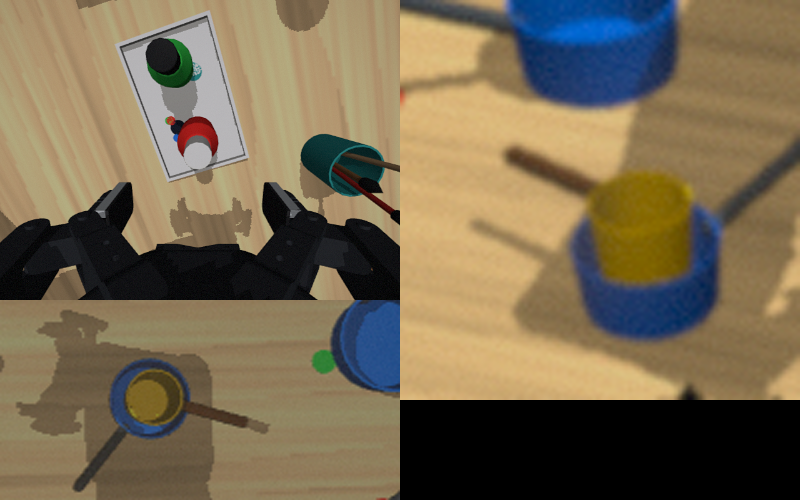

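The pot stands flat in the blue pot, with the handles well over a quarter turn apart in the top view. The red cap is at (198,155) in the left panel, as predicted.

```bash
python3 -m pendant '[[[0.01,0.01,-0.4],[0,0,0]],[[0,0,-0.7],[0,0,0]],[[0,0,-0.7],[0,0,0]],[[0,0,-0.6],[0,0,0]],[[0,0,-0.28],[0,0,0]]]' -1 60 >/dev/null
python3 -m pendant '[[[0,0,0],[0,0,0]],[[0,0,0],[0,0,0]],[[0,0,0],[0,0,0]]]'
python3 -m pendant '[[[0,0,0],[0,0,0]],[[0,0,0],[0,0,0]],[[0,0,0],[0,0,0]],[[0,0,0],[0,0,0]],[[0,0,0],[0,0,0]]]' 1 60 >/dev/null
python3 -m pendant '[[[0,0,0],[0,0,0]],[[0,0,0],[0,0,0]],[[0,0,0],[0,0,0]],[[0,0,0],[0,0,0]],[[0,0,0],[0,0,0]]]'
python3 -m pendant '[[[0,0,0.2],[0,0,0]],[[0,0,0.5],[0,0,0]],[[0,0,0.7],[0,0,0]],[[0,0,0.8],[0,0,0]],[[0,0,0.8],[0,0,0]]]' >/dev/null
python3 -m pendant '[[[0,0,0.7],[0,0,0]],[[0,0,0.4],[0,0,0]],[[0,0,0],[0,0,0]],[[0,0,0],[0,0,0]]]'
```

```text
time_s: 28.73
tcp_pos: [0.5326, -0.0505, 0.0633]
ee_rot: [[0.278, 0.961, 0.002], [0.961, -0.278, -0.0], [0.0, 0.002, -1.0]]
ft_force: [0.8, -0.2, 0.5]
gripper_width: 1.002
grasp_force: 0.0
time_s: 29.57
tcp_pos: [0.532, -0.0502, 0.0622]
ee_rot: [[0.277, 0.961, 0.001], [0.961, -0.277, -0.0], [0.0, 0.001, -1.0]]
ft_force: [-1.4, -0.2, 6.7]
gripper_width: 0.337
grasp_force: 59.4
time_s: 30.32
tcp_pos: [0.5317, -0.0502, 0.2258]
ee_rot: [[0.277, 0.961, 0.001], [0.961, -0.277, -0.0], [0.0, 0.001, -1.0]]
ft_force: [-0.4, 0.4, -2.2]
gripper_width: 0.337
grasp_force: 59.5
```

```bash
python3 -m pendant '[[[0,0.2,0],[0,0,0]],[[-0.05,0.5,0],[0,0,0]],[[-0.05,0.7,0],[0,0,0]],[[-0.05,0.8,0],[0,0,0]],[[-0.05,0.8,0],[0,0,0]]]' >/dev/null
python3 -m pendant '[[[-0.05,0.8,0],[0,0,0]],[[-0.05,0.8,0],[0,0,0]],[[-0.05,0.8,0],[0,0,0]],[[-0.05,0.8,0],[0,0,0]],[[-0.05,0.8,0],[0,0,0]]]' >/dev/null
python3 -m pendant '[[[-0.05,0.8,0],[0,0,0]],[[-0.05,0.8,0],[0,0,0]],[[-0.04,0.7,0],[0,0,0]],[[0,0.4,0],[0,0,0]],[[0,0.2,0],[0,0,0]]]' >/dev/null
python3 -m pendant '[[[0,0,0],[0,0,0]],[[0,0,0],[0,0,0]],[[0,0,-0.4],[0,0,0]],[[0,0,-0.7],[0,0,0]],[[0,0,-0.7],[0,0,0]]]' >/dev/null
python3 -m pendant '[[[0,0,-0.7],[0,0,0]],[[0,0,-0.5],[0,0,0]],[[0,0,-0.2],[0,0,0]],[[0,0,0],[0,0,0]],[[0,0,0],[0,0,0]]]'
```

```text
time_s: 32.4
tcp_pos: [0.5087, 0.3453, 0.0987]
ee_rot: [[0.278, 0.961, 0.001], [0.961, -0.278, 0.0], [0.001, 0.001, -1.0]]
ft_force: [0.0, 0.8, -1.2]
gripper_width: 0.333
grasp_force: 59.5
```

Run:
```python
from h import *
w=grab("wrist");t=grab("top");s=grab("scene")
for n,f in (("top",t),("scene",s)):
    c=blobs(f,(45,100,30),(80,255,255),(140,220,190,270) if n=="top" else (465,270,520,315),100)[0]
    if c:
        r=cv2.minAreaRect(c[0]);q=np.array([plane(f,*p,.016) for p in cv2.boxPoints(r)]);print(n,"green",q.mean(0),np.linalg.norm(np.diff(q,axis=0),axis=1))
o=np.zeros((480,800,3),np.uint8);o[:300,:400]=cv2.resize(w["img"],(400,300));o[:480,400:]=cv2.resize(s["img"][220:340,480:580],(400,480),interpolation=2)
cv2.imwrite("pics/c10.png",o[:,:,::-1])
```

```text
top green [0.50251913 0.24773355] [0.07565729 0.07644718 0.07563351]
scene green [0.50327396 0.24458929] [0.0744204  0.07625966 0.07304942]
```

View pics/c10.png

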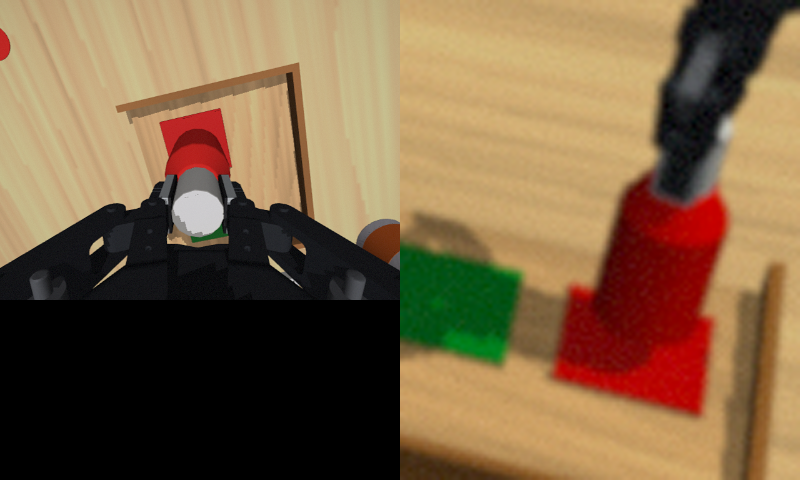

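The red bottle is upright over its square: in the right panel the bottle foot is near (640,345) and the square's centre is (640,350).

```bash
python3 -m pendant '[[[0,0.02,-0.25],[0,0,0]],[[0,0,-0.2],[0,0,0]],[[0,0,-0.1],[0,0,0]],[[0,0,0],[0,0,0]],[[0,0,0],[0,0,0]]]'
python3 -m pendant '[[[0,0,-0.05],[0,0,0]],[[0,0,-0.04],[0,0,0]],[[0,0,0],[0,0,0]],[[0,0,0],[0,0,0]]]'
```

```text
time_s: 32.97
tcp_pos: [0.508, 0.3465, 0.0753]
ee_rot: [[0.277, 0.961, -0.001], [0.961, -0.277, -0.0], [-0.001, -0.001, -1.0]]
ft_force: [0.7, 0.8, -1.8]
gripper_width: 0.335
grasp_force: 59.5
time_s: 33.3
tcp_pos: [0.5086, 0.3469, 0.0732]
ee_rot: [[0.277, 0.961, 0.001], [0.961, -0.277, 0.001], [0.001, 0.001, -1.0]]
ft_force: [-2.1, -1.1, 6.2]
gripper_width: 0.338
grasp_force: 60.4
```

```bash
python3 -m pendant '[[[0,0,0],[0,0,0]],[[0,0,0],[0,0,0]],[[0,0,0],[0,0,0]],[[0,0,0],[0,0,0]],[[0,0,0],[0,0,0]]]' -1 60 >/dev/null
python3 -m pendant '[[[0,0,0],[0,0,0]],[[0,0,0],[0,0,0]],[[0,0,0.3],[0,0,0]],[[0,0,0.7],[0,0,0]],[[0,0,0.8],[0,0,0]]]' >/dev/null
python3 -m pendant '[[[0,0,0.7],[0,0,0]],[[0,-0.4,0],[0,0,0]],[[0.06,-0.8,0],[0,0,0]],[[0.06,-0.8,0],[0,0,0]],[[0.06,-0.8,0],[0,0,0]]]' >/dev/null
python3 -m pendant '[[[0.06,-0.8,0],[0,0,0]],[[0.06,-0.8,0],[0,0,0]],[[0.06,-0.8,0],[0,0,0]],[[0.06,-0.8,0],[0,0,0]],[[0.06,-0.8,0],[0,0,0]]]' >/dev/null
python3 -m pendant '[[[0,-0.6,0],[0,0,0]],[[0,-0.02,0],[0,0,0]],[[0,0,0],[0,0,0]],[[0,0,0],[0,0,0]],[[0,0,0],[0,0,0]]]'
python3 - <<'E'
from h import *
w=grab("wrist");s=grab("scene")
c=blobs(w,(0,0,0),(180,255,40),(285,220,350,285),100)[0]
print("pred green cap",proj(w,[.528,.05,.135]),[ (cv2.boundingRect(k)) for k in c[:2]])
E
```

```text
time_s: 35.38
tcp_pos: [0.5274, 0.0507, 0.1724]
ee_rot: [[0.276, 0.961, 0.0], [0.961, -0.276, 0.0], [0.0, 0.0, -1.0]]
ft_force: [0.1, -0.8, -0.3]
gripper_width: 0.998
grasp_force: 0.0
pred green cap [316.87090475 252.12493073] [(293, 220, 44, 50)]
```

```bash
python3 -m pendant '[[[0.01,0,-0.4],[0,0,0]],[[0,0,-0.7],[0,0,0]],[[0,0,-0.7],[0,0,0]],[[0,0,-0.6],[0,0,0]],[[0,0,-0.36],[0,0,0]]]' -1 60 >/dev/null
python3 -m pendant '[[[0,0,0],[0,0,0]],[[0,0,0],[0,0,0]],[[0,0,0],[0,0,0]]]' >/dev/null
python3 -m pendant '[[[0,0,0],[0,0,0]],[[0,0,0],[0,0,0]],[[0,0,0],[0,0,0]],[[0,0,0],[0,0,0]],[[0,0,0],[0,0,0]]]' 1 60 >/dev/null
python3 -m pendant '[[[0,0,0],[0,0,0]],[[0,0,0],[0,0,0]],[[0,0,0],[0,0,0]],[[0,0,0],[0,0,0]],[[0,0,0],[0,0,0]]]'
python3 -m pendant '[[[0,0,0.2],[0,0,0]],[[0,0,0.5],[0,0,0]],[[0,0,0.7],[0,0,0]],[[0,0,0.8],[0,0,0]],[[0,0,0.6],[0,0,0]]]' >/dev/null
python3 -m pendant '[[[0,0,0.2],[0,0,0]],[[0,0,0],[0,0,0]],[[0,0,0],[0,0,0]]]'
```

```text
time_s: 36.98
tcp_pos: [0.5277, 0.0499, 0.0621]
ee_rot: [[0.277, 0.961, -0.0], [0.961, -0.277, 0.0], [0.0, -0.0, -1.0]]
ft_force: [-2.5, 0.4, 5.2]
gripper_width: 0.34
grasp_force: 58.8
time_s: 37.65
tcp_pos: [0.5273, 0.0498, 0.1806]
ee_rot: [[0.277, 0.961, -0.001], [0.961, -0.277, -0.0], [-0.0, -0.001, -1.0]]
ft_force: [-0.7, 0.4, -3.3]
gripper_width: 0.338
grasp_force: 59.7
```

```bash
python3 -m pendant '[[[0,0.2,0],[0,0,0]],[[-0.1,0.5,0],[0,0,0]],[[-0.1,0.7,0],[0,0,0]],[[-0.1,0.8,0],[0,0,0]],[[-0.1,0.8,0],[0,0,0]]]' >/dev/null
python3 -m pendant '[[[-0.1,0.7,0],[0,0,0]],[[-0.1,0.6,0],[0,0,0]],[[0,0.4,0],[0,0,0]],[[0,0.2,0],[0,0,0]],[[0,0,0],[0,0,0]]]' >/dev/null
python3 -m pendant '[[[0,0,0],[0,0,0]],[[0,0,-0.4],[0,0,0]],[[0,0,-0.6],[0,0,0]],[[0,0,-0.6],[0,0,0]],[[0,0,-0.4],[0,0,0]]]' >/dev/null
python3 -m pendant '[[[0,0,-0.2],[0,0,0]],[[0,0,0],[0,0,0]],[[0,0,0],[0,0,0]],[[0,0,0],[0,0,0]]]'
```

```text
time_s: 39.23
tcp_pos: [0.5045, 0.2457, 0.0949]
ee_rot: [[0.278, 0.961, 0.002], [0.961, -0.278, 0.001], [0.001, 0.001, -1.0]]
ft_force: [0.4, 0.6, -2.8]
gripper_width: 0.339
grasp_force: 59.7
```

```bash
python3 -m pendant '[[[-0.04,0.02,-0.2],[0,0,0]],[[0,0,-0.2],[0,0,0]],[[0,0,-0.08],[0,0,0]],[[0,0,0],[0,0,0]],[[0,0,0],[0,0,0]]]'
python3 -m pendant '[[[0,0,-0.05],[0,0,0]],[[0,0,-0.03],[0,0,0]],[[0,0,0],[0,0,0]],[[0,0,0],[0,0,0]]]'
```

```text
time_s: 39.65
tcp_pos: [0.5021, 0.2466, 0.0743]
ee_rot: [[0.277, 0.961, -0.0], [0.961, -0.277, -0.0], [-0.0, -0.0, -1.0]]
ft_force: [-0.0, 0.3, -2.1]
gripper_width: 0.336
grasp_force: 60.0
time_s: 39.98
tcp_pos: [0.5028, 0.247, 0.0731]
ee_rot: [[0.277, 0.961, 0.002], [0.961, -0.277, 0.001], [0.002, 0.002, -1.0]]
ft_force: [-4.3, -0.2, 13.3]
gripper_width: 0.335
grasp_force: 61.8
```

Contact. Release, rise, back off and check.

```bash
python3 -m pendant '[[[0,0,0.03],[0,0,0]],[[0,0,0],[0,0,0]]]' >/dev/null
python3 -m pendant '[[[0,0,0],[0,0,0]],[[0,0,0],[0,0,0]],[[0,0,0],[0,0,0]],[[0,0,0],[0,0,0]],[[0,0,0],[0,0,0]]]' -1 60 >/dev/null
python3 -m pendant '[[[0,0,0],[0,0,0]],[[0,0,0],[0,0,0]],[[0,0,0.3],[0,0,0]],[[0,0,0.7],[0,0,0]],[[0,0,0.8],[0,0,0]]]' >/dev/null
python3 -m pendant '[[[0,0,0.8],[0,0,0]],[[0,0,0.7],[0,0,0]],[[0,-0.6,0],[0,0,0]],[[0,-0.8,0],[0,0,0]],[[0,-0.8,0],[0,0,0]]]' >/dev/null
python3 -m pendant '[[[0,-0.8,0],[0,0,0]],[[-0.5,-0.8,0],[0,0,0]],[[-0.5,-0.8,0],[0,0,0]],[[-0.5,-0.6,0],[0,0,0]],[[0,0,0],[0,0,0]]]' >/dev/null
python3 -m pendant '[[[0,0,0],[0,0,0]],[[0,0,0],[0,0,0]],[[0,0,0],[0,0,0]]]'
python3 - <<'E'
from h import *
s=grab("scene");t=grab("top")
for z,n,p in ((.146,"red cap pred",(.5087,.3463)),(.146,"green cap pred",(.5027,.2465))): print(n,proj(t,[*p,z]),proj(s,[*p,z]))
o=np.zeros((600,800,3),np.uint8);o[:,:400]=cv2.resize(s["img"],(800,600))[:,400:]
o[:400,400:]=cv2.resize(s["img"][220:340,460:580],(400,400),interpolation=2)
o[400:,400:]=cv2.resize(t["img"][200:300,80:280],(400,200),interpolation=2)
cv2.imwrite("pics/c11.png",o[:,:,::-1])
E
```

```text
time_s: 42.07
tcp_pos: [0.4427, 0.0392, 0.2048]
ee_rot: [[0.277, 0.961, 0.0], [0.961, -0.277, 0.0], [0.0, 0.0, -1.0]]
ft_force: [-0.1, 0.5, 0.0]
gripper_width: 1.003
grasp_force: 0.0
red cap pred [101.38814151 241.12911867] [553.19297314 260.4625386 ]
green cap pred [148.69545248 243.18379078] [501.67957656 248.91750207]
```

View pics/c11.png

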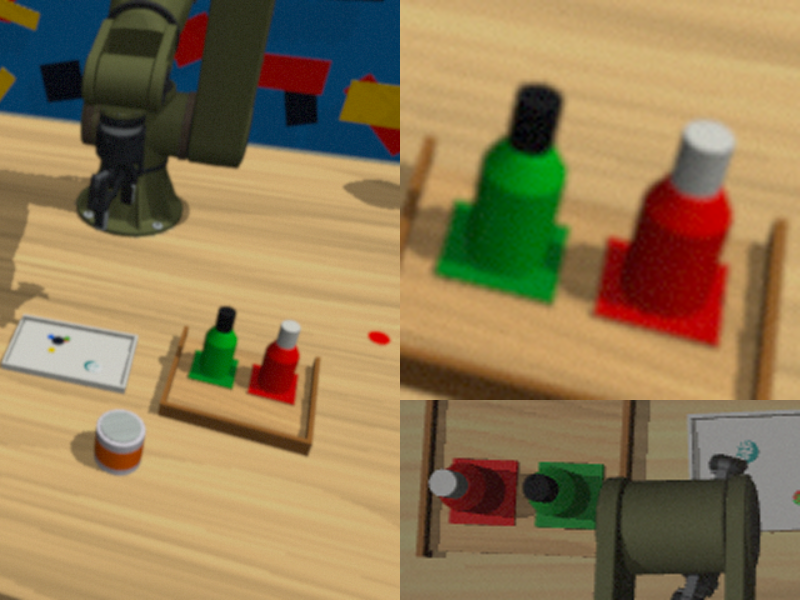

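Both bottles stand upright and centred. Cap tops are at (552,261) red and (502,248.5) green, within about 1 px of prediction. The tin and jar have not moved.

```bash
python3 -c "
from cell import env
print(env.sign_off())"
```

```text
the job is handed in; nothing more can be done
None
```

I handed the job in at about 42 s: the yellow pot is nested flat in the smallest blue pot with the handles about 110° apart, both bottles are back upright on the middle of their own squares, and the brush jar and paint tin were not touched.

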